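Nest the pastry cutters back into their tin bases

TASK

Put the five pastry cutters away, nested and standing flat in the middle of their two shallow tin bases. First do the round set in the round base: the smallest, then the medium one lowered over it, then the large one over both; after that do the square set in the square base: the small one, then the large one over it. Leave the ramekin, the glass jar and the little bowl where they stand.

Things in the scene. Friction and masses are not known exactly. Their poses are not given: they have to be found in the camera images.
- round_small: Bright steel round pastry cutter: an open band (no top, no bottom) standing on its edge, 30 mm outside diameter, wall 2.5 mm, 40 mm high, with a slight rolled bead along its top edge. The smallest round one. Loose, about 25 g. Origin at the centre of its underside, z up.
- round_medium: Bright steel round pastry cutter: an open band (no top, no bottom) standing on its edge, 48 mm outside diameter, wall 2.5 mm, 40 mm high, with a slight rolled bead along its top edge. The middle round one; its opening is 43 mm. Loose, about 40 g. Origin at the centre of its underside, z up.
- round_large: Bright steel round pastry cutter: an open band (no top, no bottom) standing on its edge, 66 mm outside diameter, wall 2.5 mm, 40 mm high, with a slight rolled bead along its top edge. The largest round one; its opening is 61 mm. Loose, about 55 g. Origin at the centre of its underside, z up.
- square_small: Bright steel square pastry cutter: an open square band (no top, no bottom), 44 mm outside across its flats, wall 2.5 mm, 40 mm high, with a slight rolled bead along its top edge. The smaller square one. Loose, about 40 g. Origin at the centre of its underside, z up, x and y square to its flats.
- square_large: Bright steel square pastry cutter: an open square band (no top, no bottom), 64 mm outside across its flats, wall 2.5 mm, 40 mm high, with a slight rolled bead along its top edge. The larger square one; its opening is 59 mm. Loose, about 60 g. Origin at the centre of its underside, z up, x and y square to its flats.
- round_tin: Round dark-grey steel tin base, fixed to the table: a shallow dish 110 mm in diameter, floor 3 mm thick, rim 3 mm thick whose top is 8 mm above the table (5 mm above the floor). Origin at the centre of its underside, on the table.
- square_tin: Square dark-grey steel tin base, fixed to the table: a shallow tray 110 by 110 mm, floor 3 mm thick, rim 3 mm thick whose top is 8 mm above the table (5 mm above the floor). Origin at the centre of its underside, on the table; x and y square to its sides.
- pinch_bowl: Little blue stoneware bowl, 60 mm across the rim, 28 mm high, standing between the two tin bases; to be left alone. Loose. Origin at the centre of its underside.
- ramekin: White ceramic ramekin (straight open cup), 68 mm in diameter, 45 mm high, at the far side of the table; to be left alone. Loose. Origin at the centre of its underside.
- glass_jar: Low closed glass storage jar, 72 mm in diameter, 74 mm high, with a clip lid; at the far side of the table; to be left alone. Loose. Origin at the centre of its underside.
There are look-alikes about, which are no part of the job. Leave any yellow look-alike of the round_small alone.

How it is judged:
By the outcome, as a careful person would: the job done as asked, in the order asked, and still so for the second after the job is handed in, with the robot touching nothing.
It also fails if it takes over 112 s, if anything falls off the work surface, if the arm or the gripper's body presses on something with over 40 N, if the wrist force passes 120 N, or if a joint passes its speed limit or range.

ROBOT

A 6-joint arm with a two-finger parallel gripper is mounted at the origin on the work surface. World frame = base frame: x ahead of the robot, y to its left, z up, the work surface at z = 0. Lengths are in m, angles in degrees, forces in N, time in s.
With the tool pointing down it reaches from about 0.25 to 0.725 m from the base axis. Payload 9.7 kg.
Tool frame: the origin (TCP) lies on the mounting face of the last link; the fingertips stand 173 mm ahead of it and the grasp point (between the pads) lies 155 mm ahead of it; z points along the fingers, y is the line along which they close (so a half turn about z gives the same grasp; the last joint's range is limited). The gripper opens to 85 mm and grips with 20 to 120 N. Pads are 22 mm wide; open, the fingers measure 114 mm over their backs; the gripper's body (76 mm by 85 mm) begins 54 mm behind the grasp point. The pads swing forward as they close: fully open they stand 13 mm farther back than shut.
Start: joints at [71.677, 4.979, 10.078, 95.1, 0, 90], TCP at [0.173, 0.522, 0.405] pointing down, gripper open.
Joint ranges: [-179.16, 179.16], [-48.56, 103.87], [-65.8, 70.77], [-126.05, 130.52], [-82.76, 87.17], [-180, 180]. Speed limits (degrees/s): [127.2, 127.2, 147.25, 180, 180, 180].

INTERFACE

Orientations are given as [roll, pitch, yaw] about the fixed x, y, z axes, in that order (R = Rz(yaw) Ry(pitch) Rx(roll)).
In Python, from workcell import bot, camera, camera_model, outline_of, pinpoint gives the robot as it stands.
- The arm moves only by the tool move_arm, never from a script. Its arguments are lists of equal length, an entry for each row: "jaw": the closure, from 0 (fully open) to 1 (shut); "delta_pos": the shift along the world's x, y, z in m, a list of three; "yaw": the turn about the world's z in rad. In form: {"jaw": [jaw, ...], "delta_pos": [[dx, dy, dz], ...], "yaw": [yaw, ...]}. A call has 1 to 10 rows; each row shifts and turns the commanded pose from where the row before left it; what a row does not reach is not made up. A row lasts 1/12 s, in which the tool goes at most 41.7 mm and 7.16 degrees, less where a joint would pass 70% of its speed; a pose out of reach is approached as far as the arm can. A call with a gripper value outside its range is refused whole. The fingers move at their own pace and stop on an object; "force" is the grip in N (left out, the last holds). Time passes only in rows, so rows that do not move let the fingers close. It gives the time, the measured TCP pose, the force, the opening and the grip force at its end, in the units of the state.
- bot.get_obs(): the state, without advancing time (a new reading comes with each control period).
- camera(name): name is "scene" or "top" or "wrist"; returns the picture (420x560x3 uint8, red, green, blue); there is no depth.
- camera_model(name): a dict with "fx", "fy", "cx", "cy" (pixels), "k1" (the pictures are not rectified: a ray, as slopes to the right and down, at radius r is drawn at 1 + k1 r^2 times it, then the intrinsics apply), "R" (3x3) and "t" (3): a world point X has camera coordinates R X + t. Camera axes: x right, y down, z forward; pixel columns grow to the right and rows downward; lengths in m; the calibration is good to about 2 mm. A picture is of the moment at which its call begins: read the wrist's pose just before it. camera_model takes no time and is no camera call; for the wrist camera it gives the pose at the moment of the call.
- bot.job_done(): hands the job in; it is judged then, once.
Trained networks look in the newest picture that a camera, given by its name, has taken for a name from the list of things; names that differ only in an ending like _2 or _b are one class to them, and where a whole thing is asked for, a point or a joint stands for the part that bears it (a point fixed in the world has none). Each returns a list of dicts, best first, with "confidence" (0 to 1); they miss things now and then, are a little off and sometimes report something else, mostly with a low value. They report only what shows in the picture. A call takes as long as a camera call. They do not tell look-alikes from the thing itself.
- outline_of(camera, thing): "mask" (420x560 bool, what is visible of it) and "xy" ([column, row] in pixels, amid what is visible of it).
- pinpoint(camera, thing): "xy" ([column, row] in pixels: a listed point, or the origin of a listed thing).
The state is a dict: "time": time; "q": joint angles; "qd": joint speeds; "joint_efforts": joint torques, N m; "ee_pos": TCP position; "tcp_rot": TCP orientation; "wrist_force": force on the tool from outside, world axes, zero at the start; "torque": the same for the moment, N m; "opening": finger opening in m; "grasp_force": force on a finger pad.
Only numpy, scipy, OpenCV 4.12 (cv2) and the standard library are available. Lean on these libraries where they do the work, as an engineer would, in place of code of your own. Each camera call takes 0.05 s, during which the arm holds its last target. There are 200 camera calls.

## Working session

There is one attempt and no reset: what is moved stays moved. The work goes in short steps, Python scripts to look and compute and a tool call to move; the robot and the scene stay as the last step left them, time stands still between calls to the robot, and variables do not carry over. Pictures are saved under pics/ and viewed, at most 14 in all, crops included, and the job is handed in when it is done.

Besides the shell and the picture viewer there is one more tool, called as a command line: name --pt "numbers of a row" for each row, then --argument value for the rest. move_arm: Moves the arm, as the interface text tells. Its arguments: {"type":"object","properties":{"jaw":{"type":"array"},"delta_pos":{"type":"array"},"yaw":{"type":"array"},"force":{"type":"number"}},"required":["jaw","delta_pos","yaw"]}

```bash
mkdir -p pics
cat > h.py <<'E'
import numpy as np, cv2
from workcell import bot, camera, camera_model, outline_of, pinpoint
def ray(m,uv):
    x=(uv[0]-m['cx'])/m['fx'];y=(uv[1]-m['cy'])/m['fy']
    a,b=x,y
    for _ in range(30):
        s=1+m['k1']*(a*a+b*b);a,b=x/s,y/s
    R=np.array(m['R']);t=np.array(m['t'])
    return -R.T@t, R.T@np.array([a,b,1.])
def atz(m,uv,z):
    o,d=ray(m,uv);return o+d*(z-o[2])/d[2]
def proj(m,X):
    c=np.array(m['R'])@np.array(X,float)+np.array(m['t']);a,b=c[0]/c[2],c[1]/c[2]
    s=1+m['k1']*(a*a+b*b);return np.array([m['cx']+m['fx']*a*s,m['cy']+m['fy']*b*s])
def save(n,img): cv2.imwrite('pics/'+n+'.png',img[...,::-1])
E
python3 - <<'E'
from h import *
for c in('scene','top'):
    im=camera(c);save(c+'0',im);m=camera_model(c)
    print(c,[round(m[k],2) for k in('fx','cx','cy','k1')],np.round(ray(m,(280,210)),3).tolist())
    if c=='top':
        for n in 'round_small round_medium round_large square_small square_large round_tin square_tin pinch_bowl ramekin glass_jar'.split():
            for o in pinpoint(c,n)[:3]: print(n,round(o['confidence'],2),np.round(o['xy']),np.round(atz(m,o['xy'],0),3))
print(bot.get_obs()['time'])
E
```

```text
scene [445.55, 287.18, 205.92, -0.01] [[1.048, -0.364, 0.903], [-0.436, 0.318, -0.842]]
top [393.67, 283.99, 215.73, -0.11] [[0.558, 0.001, 0.926], [0.054, 0.019, -0.998]]
round_small 0.74 [388. 176.] [ 0.682 -0.241  0.   ]
round_small 0.63 [332. 190.] [ 0.651 -0.105  0.   ]
round_small 0.58 [370. 192.] [ 0.645 -0.196  0.   ]
round_medium 0.73 [195. 203.] [0.631 0.219 0.   ]
round_medium 0.58 [294. 187.] [ 0.662 -0.016  0.   ]
round_large 0.73 [192. 200.] [0.637 0.227 0.   ]
square_small 0.58 [146. 259.] [0.5   0.342 0.   ]
square_large 0.73 [426. 258.] [ 0.485 -0.326  0.   ]
round_tin 0.78 [228. 272.] [0.466 0.144 0.   ]
round_tin 0.55 [423. 258.] [ 0.485 -0.317  0.   ]
square_tin 0.83 [355. 275.] [ 0.45  -0.153  0.   ]
pinch_bowl 0.57 [290. 261.] [ 0.487 -0.002  0.   ]
ramekin 0.57 [252. 149.] [0.754 0.082 0.   ]
glass_jar 0.87 [336. 144.] [ 0.762 -0.119  0.   ]
glass_jar 0.7 [369. 192.] [ 0.646 -0.194  0.   ]
0.6
```

Run:
```python
import cv2
a=cv2.imread('pics/top0.png');cv2.imwrite('pics/top0c.png',cv2.resize(a[100:340,100:480],(798,504),interpolation=cv2.INTER_CUBIC))
```

```text
(no output)
```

View pics/top0c.png

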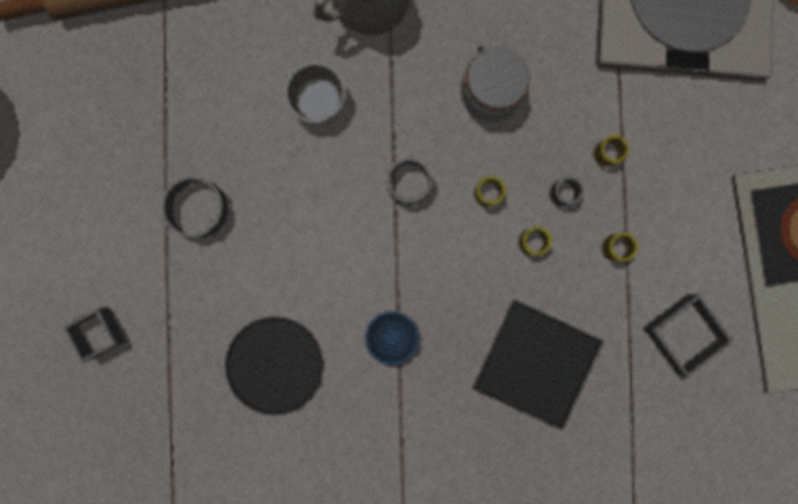

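View pics/scene0.png

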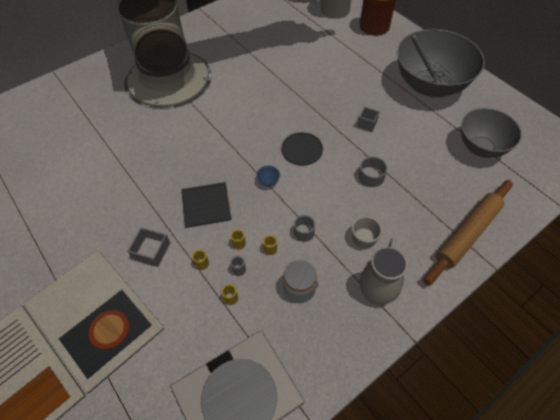

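The bright steel round band at top px (370,192) (scene ~(238,265)) is round_small. The yellow ones at top px (333,191), (355,215), (392,171) and (396,218) are look-alikes. Next I fit silhouettes of known size in both views and enlarge a crop to confirm.

```bash
cat > fit.py <<'E'
from h import *
from scipy.optimize import minimize
G=dict(round_small=('c',.015,.04),round_medium=('c',.024,.04),round_large=('c',.033,.04),square_small=('s',.022,.04),square_large=('s',.032,.04),round_tin=('c',.055,.008),square_tin=('s',.055,.008))
def pts(n,p,z0=0):
    k,r,h=G[n]
    a=np.linspace(0,2*np.pi,40) if k=='c' else np.radians([45,135,225,315])+p[2]
    r=r if k=='c' else r*2**.5
    return [(p[0]+r*np.cos(t),p[1]+r*np.sin(t),z) for t in a for z in (z0,z0+h)]
def hullmask(P,s=4):
    im=np.zeros((420*s,560*s),np.uint8)
    h=cv2.convexHull(np.float32(P));cv2.fillConvexPoly(im,np.int32(np.round((h+.5)*s)),1);return im
def fit(n,cams,guess,z0=0):
    obs=[]
    for c in cams:
        m=camera_model(c);g=proj(m,(guess[0],guess[1],z0+.02));best=None
        for o in outline_of(c,n):
            d=np.hypot(*(np.array(o['xy'])-g))
            if d<14 and (best is None or o['confidence']>best['confidence']): best=o
        if best is None: print(n,c,'none');continue
        mk=best['mask'].astype(np.uint8);cs,_=cv2.findContours(mk,0,2)
        mk=np.zeros_like(mk);P=np.vstack([q[:,0] for q in cs if len(q)>4]);cv2.fillConvexPoly(mk,cv2.convexHull(P),1)
        obs.append((m,cv2.resize(mk,None,fx=4,fy=4,interpolation=0)))
    if not obs: return
    def f(p,each=False):
        v=[]
        for m,mk in obs:
            q=hullmask([proj(m,X) for X in pts(n,p,z0)]);v.append((q&mk).sum()/max(1,(q|mk).sum()))
        return v if each else -sum(v)
    best=None
    for y0 in ([0] if G[n][0]=='c' else np.radians([0,30,60])):
        x0=[guess[0],guess[1],y0];S=np.array([x0,[x0[0]+.01,x0[1],y0],[x0[0],x0[1]+.01,y0],[x0[0]+.005,x0[1]+.005,y0+.3]])
        r=minimize(f,x0,method='Nelder-Mead',options=dict(initial_simplex=S,maxiter=90,xatol=2e-4,fatol=1e-4))
        if best is None or r.fun<best.fun: best=r
    p=best.x
    print(n,[c for c in cams],np.round(p[:2],4),'yaw',round(np.degrees(p[2])%90,1),'iou',np.round(f(p,1),3),flush=True)
    return p
E
cat > g.py <<'E'
from fit import *
GS=dict(round_small=(.645,-.195),round_medium=(.66,-.015),round_large=(.637,.223),square_small=(.498,.335),square_large=(.487,-.32),round_tin=(.466,.143),square_tin=(.45,-.153))
E
python3 - <<'E'
from g import *
t=camera('top');camera('scene')
for n in GS:
    fit(n,['top'],GS[n]);fit(n,['top','scene'],GS[n])
save('rs',cv2.resize(t[150:240,310:420],(660,540),interpolation=cv2.INTER_CUBIC))
print(bot.get_obs()['time'])
E
```

```text
round_small ['top'] [ 0.646  -0.1894] yaw 6.3 iou [0.909]
round_small ['top', 'scene'] [ 0.6461 -0.1888] yaw 7.0 iou [0.901 0.931]
round_medium ['top'] [ 0.6617 -0.0156] yaw 5.6 iou [0.941]
round_medium ['top', 'scene'] [ 0.6622 -0.0157] yaw 7.1 iou [0.939 0.953]
round_large ['top'] [0.6414 0.2217] yaw 8.0 iou [0.939]
round_large ['top', 'scene'] [0.6407 0.2211] yaw 0.4 iou [0.933 0.955]
square_small ['top'] [0.5014 0.3367] yaw 23.9 iou [0.938]
square_small ['top', 'scene'] [0.5026 0.3371] yaw 25.0 iou [0.918 0.904]
square_large ['top'] [ 0.4842 -0.3204] yaw 35.3 iou [0.959]
square_large ['top', 'scene'] [ 0.4847 -0.3201] yaw 35.7 iou [0.957 0.947]
round_tin ['top'] [0.4624 0.1391] yaw 82.4 iou [0.966]
round_tin ['top', 'scene'] [0.4631 0.1396] yaw 76.7 iou [0.961 0.943]
square_tin ['top'] [ 0.4554 -0.155 ] yaw 63.8 iou [0.964]
square_tin ['top', 'scene'] [ 0.4561 -0.1548] yaw 63.7 iou [0.962 0.956]
1.75
```

View pics/rs.png

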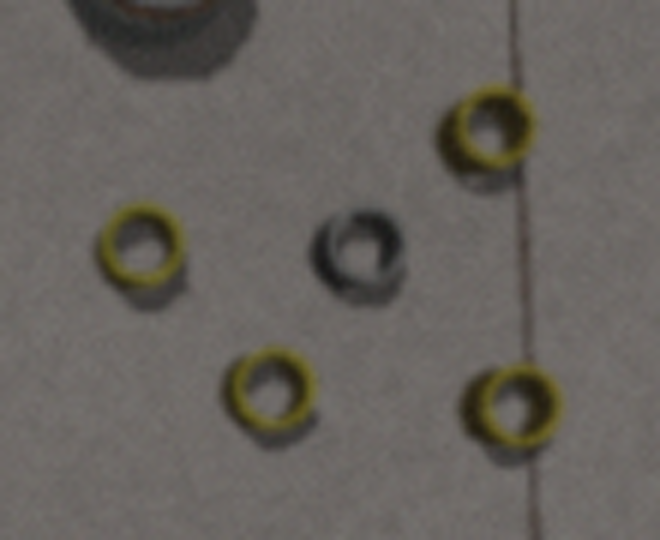

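The crop confirms it: the grey steel band in the centre (crop (360,255)) is round_small, and the four yellow rings around it are the look-alikes.

Run:
```python
from h import *
o=bot.get_obs();print(o['ee_pos'],o['tcp_rot'],o['q'],o['opening'])
m=camera_model('wrist');print(ray(m,(280,210)),m['fx'])
```

```text
[0.17291165 0.52210379 0.40469959] [1.79998841e+02 5.68366229e-04 1.61675739e+02] [ 7.16761477e+01  4.97764021e+00  1.00785883e+01  9.50997887e+01
 -5.68374495e-04  9.00004084e+01] 0.08562770994198954
(array([0.10594628, 0.54506963, 0.37406926]), array([ 0.26851997, -0.08990725, -0.95906998])) 323.91549167331004
```

move_arm --jaw '[0,0,0,0,0,0,0,0,0,0]' --pt "0.02 -0.03 0" --pt "0.02 -0.03 0" --pt "0.02 -0.03 0" --pt "0.02 -0.03 0" --pt "0.02 -0.03 0" --pt "0.02 -0.03 0" --pt "0.02 -0.03 0" --pt "0.02 -0.03 0" --pt "0.02 -0.03 0" --pt "0.02 -0.03 0" --yaw '[0,0,0,0,0,0,0,0,0,0]' --force 30

```text
time: 2.58
ee_pos: [0.3734, 0.2204, 0.405]
tcp_rot: [180.0, 0.0, 161.7]
wrist_force: [0.5, 1.0, -1.0]
opening: 0.0856
grasp_force: 0.0
```

move_arm --jaw '[0.4,0.4,0.4,0.4,0.4,0.4,0.4,0.4,0.4,0.4]' --pt "0.022 -0.033 -0.01" --pt "0.022 -0.033 -0.01" --pt "0.022 -0.033 -0.01" --pt "0.022 -0.033 -0.01" --pt "0.022 -0.033 -0.01" --pt "0.022 -0.033 -0.01" --pt "0.022 -0.033 -0.01" --pt "0.022 -0.033 -0.01" --pt "0.022 -0.033 -0.01" --pt "0.022 -0.033 -0.01" --yaw '[-0.073,-0.073,-0.073,-0.073,-0.073,-0.073,-0.073,-0.073,-0.073,-0.073]'

```text
time: 3.42
ee_pos: [0.5936, -0.1099, 0.3042]
tcp_rot: [180.0, 0.0, 119.6]
wrist_force: [0.1, 1.4, 1.0]
opening: 0.0512
grasp_force: 0.0
```

Run:
```python
from g import *
o=bot.get_obs();print(o['ee_pos'],o['tcp_rot'],o['q'][5],o['opening'])
w=camera('wrist');save('w1',w);p=fit('round_small',['wrist'],GS['round_small'])
```

```text
[ 0.59363127 -0.10988219  0.30419905] [1.79981533e+02 1.08611774e-02 1.19628840e+02] 49.883639599436144 0.05116952834377487
round_small ['wrist'] [ 0.6475 -0.1922] yaw 88.3 iou [0.967]
```

View pics/w1.png

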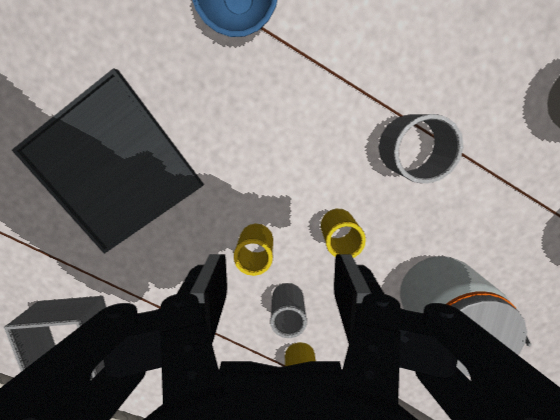

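Wrist view: the steel ring is at (288,305), and the yellow ones are off the closing line. The wrist fit agrees with the top view, so I go down.

move_arm --jaw '[0.4,0.4,0.4,0.4,0.4,0.4,0.4,1,1,1]' --pt "0.018 -0.027 0" --pt "0.018 -0.027 0" --pt "0.0174 -0.0271 -0.007" --pt "0 0 -0.04" --pt "0 0 -0.04" --pt "0 0 -0.04" --pt "0 0 0" --pt "0 0 0" --pt "0 0 0" --pt "0 0 0" --yaw '[0,0,0,0,0,0,0,0,0,0]' --force 25

```text
time: 4.35
ee_pos: [0.6465, -0.1887, 0.179]
tcp_rot: [179.9, 0.0, 119.9]
wrist_force: [-0.4, -0.2, -0.1]
opening: 0.0298
grasp_force: 25.4
```

move_arm --jaw '[1,1,1,1,1,1,1,1,1,1]' --pt "0 0 0.035" --pt "0 0 0.035" --pt "-0.0185 0.033 0" --pt "-0.0185 0.033 0" --pt "-0.0185 0.033 0" --pt "-0.0185 0.033 0" --pt "-0.0185 0.033 0" --pt "-0.0185 0.033 0" --pt "-0.0185 0.033 0" --pt "-0.0185 0.033 0" --yaw '[0,0,0,0,0,0,0,0,0,0]'

```text
time: 5.18
ee_pos: [0.4971, 0.0764, 0.249]
tcp_rot: [179.9, 0.0, 119.9]
wrist_force: [0.4, 0.3, 0.0]
opening: 0.0295
grasp_force: 25.5
```

Run:
```python
from g import *
o=bot.get_obs();print(o['ee_pos'],o['tcp_rot'],o['opening'])
w=camera('wrist');fit('round_tin',['wrist'],GS['round_tin']);fit('round_small',['wrist'],o['ee_pos'][:2],o['ee_pos'][2]-.179)
```

```text
[0.49714471 0.0764266  0.24896541] [1.79893908e+02 3.59882833e-02 1.19853759e+02] 0.029515119915965976
round_tin wrist none
round_small ['wrist'] [0.4985 0.0775] yaw 88.2 iou [0.962]
```

move_arm --jaw '[1,1,1,1,1,1,1]' --pt "-0.018 0.032 0" --pt "-0.0171 0.0306 0" --pt "0 0 0" --pt "0 0 -0.03" --pt "0 0 -0.02" --pt "0 0 -0.01" --pt "0 0 0" --yaw '[0,0,0,0,0,0,0]'

```text
time: 5.92
ee_pos: [0.4629, 0.1368, 0.186]
tcp_rot: [-179.8, -0.0, 119.8]
wrist_force: [0.5, 0.1, -0.4]
opening: 0.0296
grasp_force: 25.5
```

Run:
```python
from g import *
o=bot.get_obs();print(o['ee_pos'],o['tcp_rot'],o['opening'])
w=camera('wrist');save('w2',w);fit('round_tin',['wrist'],GS['round_tin']);fit('round_small',['wrist'],o['ee_pos'][:2],o['ee_pos'][2]-.179)
```

```text
[0.46294765 0.13681169 0.18595005] [-1.79824349e+02 -3.06171376e-02  1.19807472e+02] 0.02955923753243864
round_tin wrist none
round_small wrist none
```

View pics/w2.png

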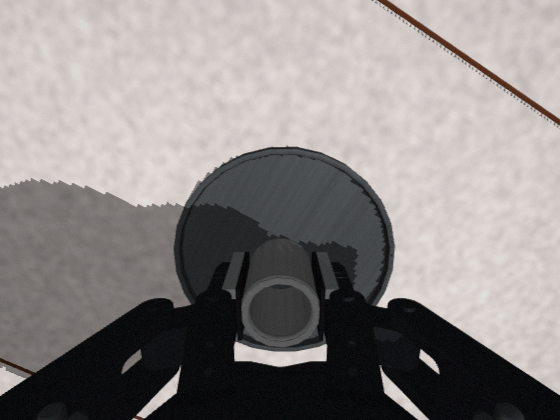

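The ring is held at (281,310), with the tin rim spanning columns 175–393 and its top at row 147. I'll check that against the projected tin.

Run:
```python
from g import *
m=camera_model('wrist')
def f(c):
    P=np.array([proj(m,(c[0]+.055*np.cos(t),c[1]+.055*np.sin(t),.008)) for t in np.linspace(0,6.28,200)])
    return np.array([P[:,0].min(),P[:,0].max(),P[:,1].min()])
print(f((.463,.1394)))
from scipy.optimize import least_squares
print(least_squares(lambda c:f(c)-[175.5,393.5,147.5],(.463,.139),diff_step=1e-3).x)
print(camera_model('wrist')['t'], [atz(m,u,.043+.004) for u in ((281,311),)])
```

```text
[168.63653062 387.1156077  146.50971272]
[0.46611132 0.14065062]
[-0.47217825 -0.08270289  0.14031523] [array([0.46688613, 0.13545132, 0.047     ])]
```

move_arm --jaw '[1,1,1,0.4,0.4,0.4,0.3,0.3,0.3]' --pt "-0.001 0.0035 0" --pt "0 0 -0.0035" --pt "0 0 0" --pt "0 0 0" --pt "0 0 0" --pt "0 0 0.02" --pt "0 0 0.035" --pt "0 0 0.035" --pt "0.015 -0.025 0.02" --yaw '[0,0,0,0,0,0,-0.1,-0.1,-0.1]'

```text
time: 6.82
ee_pos: [0.4764, 0.1181, 0.2981]
tcp_rot: [179.8, -0.1, 102.6]
wrist_force: [1.5, 0.8, 0.5]
opening: 0.0598
grasp_force: 0.0
```

Run:
```python
from g import *
o=bot.get_obs();print(o['ee_pos'],o['tcp_rot'],o['opening'])
camera('wrist');fit('round_tin',['wrist'],GS['round_tin']);fit('round_small',['wrist'],GS['round_tin'],.003)
```

```text
[0.47640903 0.11808095 0.29810676] [ 1.79815382e+02 -7.36059588e-02  1.02572143e+02] 0.05983692283508708
round_tin ['wrist'] [0.469  0.1356] yaw 87.2 iou [0.972]
round_small wrist none
```

move_arm --jaw '[0.3,0.3]' --pt "0.01 -0.02 0" --pt "0 0 0" --yaw '[0,0]'

```text
time: 7.13
ee_pos: [0.4876, 0.0949, 0.2931]
tcp_rot: [-179.9, 0.0, 102.7]
wrist_force: [-0.8, 0.5, -0.9]
opening: 0.0597
grasp_force: 0.0
```

Run:
```python
from g import *
o=bot.get_obs();print(o['ee_pos'],o['tcp_rot'],o['opening'])
w=camera('wrist');save('w3',w);fit('round_tin',['wrist'],GS['round_tin']);fit('round_small',['wrist'],GS['round_tin'],.003)
```

```text
[0.48758946 0.09489069 0.29314089] [-1.79934753e+02  3.20546806e-02  1.02700533e+02] 0.05966193968151562
round_tin ['wrist'] [0.4635 0.1411] yaw 87.1 iou [0.991]
round_small wrist none
```

View pics/w3.png

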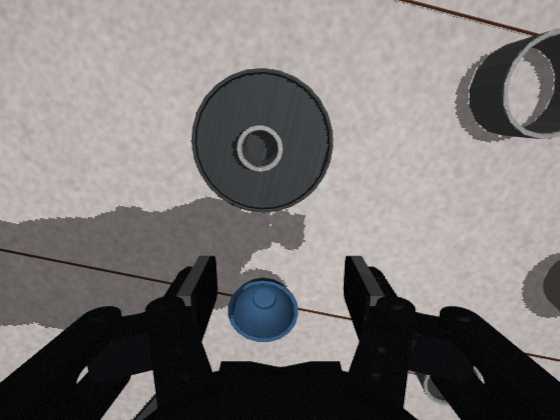

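move_arm --jaw '[0.1,0.1,0.1,0.1,0.1,0.1,0.1]' --pt "0.029 -0.01 0" --pt "0.029 -0.01 0" --pt "0.029 -0.01 0" --pt "0.029 -0.01 0" --pt "0.029 -0.01 0" --pt "0.029 -0.01 0" --pt "0 0 0" --yaw '[0,0,0,0,0,0,0]'

```text
time: 7.87
ee_pos: [0.6645, 0.0354, 0.2909]
tcp_rot: [-179.9, -0.0, 102.6]
wrist_force: [2.5, -0.6, -0.2]
opening: 0.0771
grasp_force: 0.0
```

Run:
```python
from g import *
o=bot.get_obs();print(o['ee_pos'],o['tcp_rot'],o['opening'])
camera('wrist');fit('round_medium',['wrist'],GS['round_medium'])
camera('top');fit('round_tin',['top'],GS['round_tin']);fit('round_small',['top'],GS['round_tin'],.003)
```

```text
[0.66446032 0.0354158  0.29088066] [-1.79870614e+02 -3.73434903e-03  1.02638736e+02] 0.07708215049715406
round_medium wrist none
round_tin top none
round_small top none
```

move_arm --jaw '[0.1,0.1,0.1,0.1,0.1,0.1,1,1,1,1]' --pt "-0.0012 -0.0257 0" --pt "-0.0012 -0.0257 0" --pt "0 0 -0.036" --pt "0 0 -0.04" --pt "0 0 -0.04" --pt "0 0 0" --pt "0 0 0" --pt "0 0 0" --pt "0 0 0" --pt "0 0 0" --yaw '[0,0,0,0,0,0,0,0,0,0]'

```text
time: 8.95
ee_pos: [0.6598, -0.015, 0.1821]
tcp_rot: [179.7, 0.1, 102.7]
wrist_force: [-1.6, 0.3, 7.9]
opening: 0.048
grasp_force: 26.6
```

move_arm --jaw '[1,1]' --pt "0 0 0" --pt "0 0 0" --yaw '[0,0]'

```text
time: 9.12
ee_pos: [0.6598, -0.0151, 0.1821]
tcp_rot: [179.7, 0.1, 102.7]
wrist_force: [-0.8, 1.5, 7.9]
opening: 0.0478
grasp_force: 26.6
```

move_arm --jaw '[1,1,1,1,1,1,1,1,1,1]' --pt "0 0 0.03" --pt "0 0 0.04" --pt "0 0 0.03" --pt "-0.031 0.022 0" --pt "-0.031 0.022 0" --pt "-0.031 0.022 0" --pt "-0.031 0.022 0" --pt "-0.031 0.022 0" --pt "-0.03 0.0215 0" --pt "0 0 0" --yaw '[0,0,0,0,0,0,0,0,0,0]'

```text
time: 9.95
ee_pos: [0.4701, 0.1186, 0.2805]
tcp_rot: [179.9, -0.1, 102.8]
wrist_force: [-0.2, 0.3, -0.1]
opening: 0.0484
grasp_force: 26.4
```

Run:
```python
from g import *
o=bot.get_obs();print(o['ee_pos'],o['tcp_rot'],o['opening'])
w=camera('wrist');save('w4',w);fit('round_tin',['wrist'],(.4635,.141));fit('round_small',['wrist'],(.4635,.141),.003)
fit('round_medium',['wrist'],o['ee_pos'][:2],o['ee_pos'][2]-.179)
m=camera_model('wrist')
import json;json.dump({k:np.array(v).tolist() for k,v in m.items()},open('m4.json','w'))
```

```text
[0.47012469 0.11859753 0.28046619] [ 1.79899973e+02 -6.84127293e-02  1.02832503e+02] 0.048388364635018034
round_tin wrist none
round_small wrist none
round_medium wrist none
```

View pics/w4.png

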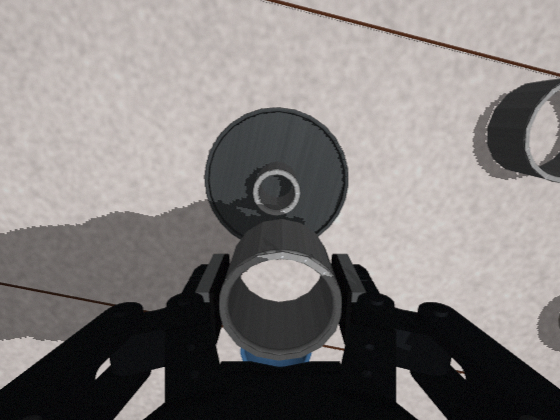

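Small ring's top centre is at (276,191) in the tin (columns 205–348, top row 108). The held medium's top rim is centred at about (281,306).

Run:
```python
from h import *;import json
m=json.load(open('m4.json'))
from scipy.optimize import least_squares
def f(c,r,z):
    P=np.array([proj(m,(c[0]+r*np.cos(t),c[1]+r*np.sin(t),z)) for t in np.linspace(0,6.28,200)])
    return np.array([P[:,0].min(),P[:,0].max(),P[:,1].min(),P[:,1].max()])
for n,c,r,z,e in(('tin',(.463,.14),.055,.008,(205.5,348.5,108,np.nan)),('small',(.463,.14),.0155,.043,(253,300,169.5,213.5)),('med',(.47,.118),.0245,.1385,(219,343,249,363))):
    e=np.array(e);k=~np.isnan(e)
    s=least_squares(lambda q:(f(q,r,z)-e)[k],c,diff_step=1e-3);print(n,s.x,np.round(s.fun,1))
```

```text
tin [0.46935917 0.13645659] [-1.2  1.2  0.1]
small [0.46877574 0.1385432 ] [-0.3  0.3 -1.1  1.2]
med [0.47648669 0.11544826] [-0.8  0.8  2.  -2.3]
```

move_arm --jaw '[1,1,1,1,1,1,1]' --pt "-0.0077 0.0231 0" --pt "0 0 0" --pt "0 0 -0.03" --pt "0 0 -0.01" --pt "0 0 0" --pt "0 0 0" --pt "0 0 0" --yaw '[0,0,0,0,0,0,0]'

```text
time: 10.73
ee_pos: [0.4666, 0.139, 0.2391]
tcp_rot: [180.0, 0.0, 102.6]
wrist_force: [-0.0, -0.3, 0.6]
opening: 0.0481
grasp_force: 26.4
```

Run:
```python
from g import *
o=bot.get_obs();print(o['ee_pos'],o['tcp_rot'],o['opening'])
w=camera('wrist');save('w5',w)
```

```text
[0.46662181 0.138973   0.23907939] [1.79967651e+02 1.28914719e-03 1.02620743e+02] 0.048055022471976044
```

View pics/w5.png

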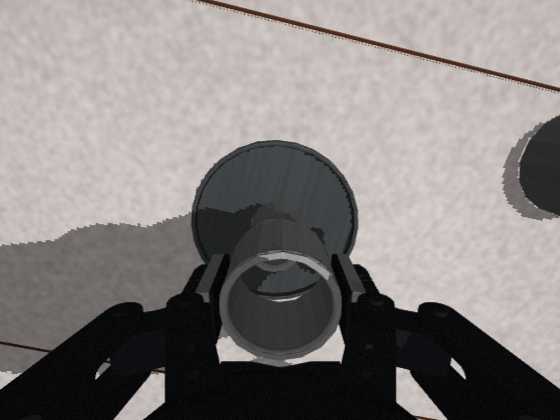

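```bash
cat > ed.py <<'E'
from h import *
from scipy.optimize import least_squares
def edges(m,L):
    def f(c,r,z):
        P=np.array([proj(m,(c[0]+r*np.cos(t),c[1]+r*np.sin(t),z)) for t in np.linspace(0,6.28,200)])
        return np.array([P[:,0].min(),P[:,0].max(),P[:,1].min(),P[:,1].max()])
    for n,c,r,z,e in L:
        e=np.array(e,float);k=~np.isnan(e)
        s=least_squares(lambda q:(f(q,r,z)-e)[k],c,diff_step=1e-3);print(n,np.round(s.x,4),np.round(s.fun,1))
E
python3 - <<'E'
from ed import *
m=camera_model('wrist');N=np.nan;print(bot.get_obs()['ee_pos'])
edges(m,[('tin',(.463,.14),.055,.008,(192,357.5,140,N)),('med',(.466,.138),.0245,.097,(219.5,342.5,250,360))])
E
```

```text
[0.4666571  0.13907885 0.23931519]
tin [0.4642 0.1403] [-1.4  1.4  0.2]
med [0.4686 0.138 ] [-0.6  0.6  0.6 -0.7]
```

move_arm --jaw '[1,1,1,1,1,1,1,1]' --pt "-0.0045 0.004 0" --pt "0 0 0" --pt "0 0 0" --pt "0 0 -0.015" --pt "0 0 -0.015" --pt "0 0 -0.012" --pt "0 0 0" --pt "0 0 0" --yaw '[0,0,0,0,0,0,0,0]'

```text
time: 11.45
ee_pos: [0.4614, 0.1433, 0.1959]
tcp_rot: [-179.9, 0.0, 102.7]
wrist_force: [0.7, 0.9, -0.4]
opening: 0.0483
grasp_force: 26.4
```

move_arm --jaw '[1,1,1,0.1,0.1,0.1,0.1,0.1,0.1,0.1]' --pt "0 0 -0.01" --pt "0 0 0" --pt "0 0 0" --pt "0 0 0" --pt "0 0 0" --pt "0 0 0" --pt "0 0 0.03" --pt "0 0 0.04" --pt "0 0 0.035" --pt "0 0 0" --yaw '[0,0,0,0,0,0,0,0,0,0]'

```text
time: 12.28
ee_pos: [0.4627, 0.1437, 0.2986]
tcp_rot: [179.4, -0.0, 102.7]
wrist_force: [0.0, 1.2, 0.6]
opening: 0.0771
grasp_force: 0.0
```

Run:
```python
from g import *
o=bot.get_obs();print(o['ee_pos'],o['tcp_rot'],o['opening'])
w=camera('wrist');save('w6',w)
```

```text
[0.46271638 0.14365119 0.29857928] [ 1.79441471e+02 -4.61836257e-02  1.02663104e+02] 0.07709334821795001
```

View pics/w6.png

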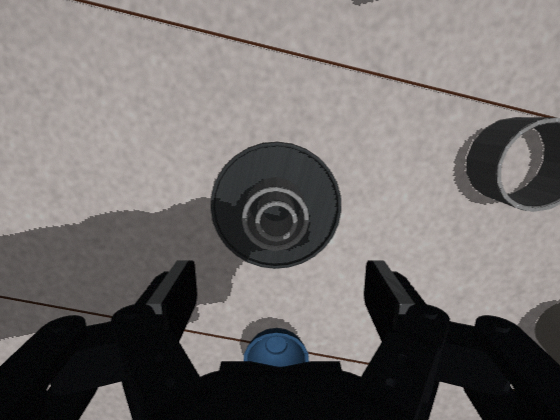

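Both are nested: medium rim at columns 243–308, rows 187–250, with the small one inside. Next the large one.

move_arm --jaw '[0,0,0,0,0,0,0]' --pt "0.034 0.021 0" --pt "0.034 0.021 0" --pt "0.034 0.021 0" --pt "0.034 0.021 0" --pt "0.034 0.021 0" --pt "0 0 0" --pt "0 0 0" --yaw '[0,0,0,0,0,0,0]'

```text
time: 12.92
ee_pos: [0.6329, 0.2493, 0.2871]
tcp_rot: [-179.7, 0.0, 102.7]
wrist_force: [-1.4, -0.1, -0.4]
opening: 0.0851
grasp_force: 0.0
```

Run:
```python
from g import *
o=bot.get_obs();print(o['ee_pos'],o['tcp_rot'],o['opening'])
w=camera('wrist');save('w7',w);fit('round_large',['wrist'],(.641,.2215))
```

```text
[0.63291403 0.24933521 0.28706371] [-1.79705218e+02  4.51923416e-02  1.02702912e+02] 0.08511342385818971
round_large wrist none
```

move_arm --jaw '[0,0,0,0,0]' --pt "0.0081 -0.028 0" --pt "0 0 -0.03" --pt "0 0 -0.015" --pt "0 0 0" --pt "0 0 0" --yaw '[0,0,0,0,0]'

```text
time: 13.43
ee_pos: [0.6386, 0.2196, 0.2471]
tcp_rot: [-180.0, -0.0, 102.6]
wrist_force: [0.1, -0.5, 0.2]
opening: 0.0854
grasp_force: 0.0
```

Run:
```python
from g import *
o=bot.get_obs();print(o['ee_pos'],o['tcp_rot'],o['opening'])
w=camera('wrist');save('w8',w);fit('round_large',['wrist'],(.641,.2215));fit('round_medium',['wrist'],(.641,.2215))
```

```text
[0.63861565 0.2196411  0.24711281] [-1.79992867e+02 -9.49712936e-04  1.02640261e+02] 0.08539000757997843
round_large wrist none
round_medium wrist none
```

View pics/w8.png

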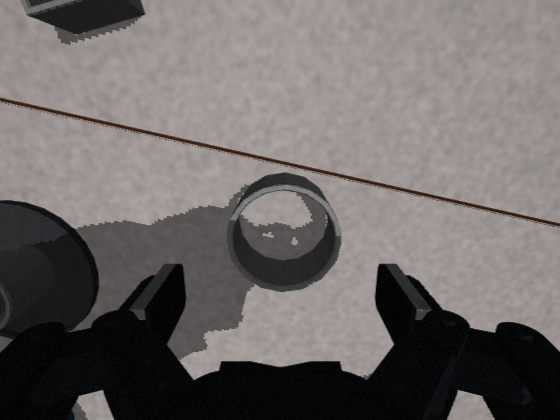

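The large ring's rim spans columns 228–341, rows 184–291.

Run:
```python
from ed import *
m=camera_model('wrist')
edges(m,[('large',(.64,.22),.0335,.04,(228,341,184,291))])
```

```text
large [0.6437 0.2221] [-0.4  0.4  0.3 -0.4]
```

move_arm --jaw '[0,0,0,0,0,1,1,1,1,1]' --pt "0.003 0.003 0" --pt "0 0 -0.03" --pt "0 0 -0.025" --pt "0 0 -0.015" --pt "0 0 0" --pt "0 0 0" --pt "0 0 0" --pt "0 0 0" --pt "0 0 0" --pt "0 0 0" --yaw '[0,0,0,0,0,0,0,0,0,0]'

```text
time: 14.42
ee_pos: [0.6433, 0.2236, 0.1781]
tcp_rot: [179.8, -0.0, 102.7]
wrist_force: [-1.2, 1.2, 6.6]
opening: 0.0664
grasp_force: 28.6
```

move_arm --jaw '[1,1,1,1,1,1,1,1,1,1]' --pt "0 0 0.03" --pt "0 0 0.03" --pt "0 0 0.03" --pt "-0.034 -0.018 0" --pt "-0.034 -0.018 0" --pt "-0.034 -0.018 0" --pt "-0.034 -0.018 0" --pt "-0.034 -0.018 0" --pt "-0.01 -0.009 0" --pt "0 0 0" --yaw '[0,0,0,0,0,0,0,0,0,0]'

```text
time: 15.25
ee_pos: [0.4604, 0.1229, 0.267]
tcp_rot: [180.0, 0.0, 102.6]
wrist_force: [0.9, -0.6, -0.1]
opening: 0.0663
grasp_force: 28.7
```

move_arm --jaw '[1,1,1]' --pt "0 0 0" --pt "0 0 0" --pt "0 0 0" --yaw '[0,0,0]'

```text
time: 15.5
ee_pos: [0.4634, 0.1247, 0.2663]
tcp_rot: [180.0, -0.0, 102.7]
wrist_force: [0.7, -0.3, -0.5]
opening: 0.0659
grasp_force: 28.7
```

Run:
```python
from g import *
import json
m=camera_model('wrist');o=bot.get_obs();print(o['ee_pos'],o['tcp_rot'],o['opening'])
w=camera('wrist');save('w9',w)
json.dump({k:np.array(v).tolist() for k,v in m.items()},open('m9.json','w'))
```

```text
[0.46336079 0.12468383 0.26629475] [ 1.79977885e+02 -2.65698292e-03  1.02674880e+02] 0.06593207894303137
```

View pics/w9.png

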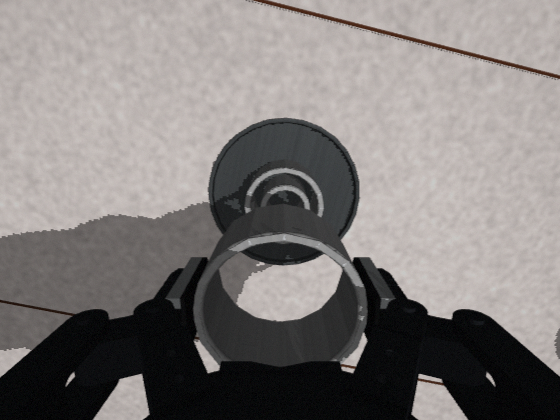

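Medium rim: columns 246–323, top row 167. Tin: columns 208–359, rows 118–265. Held large rim: columns 194–367, top row 233.

Run:
```python
from ed import *;import json
m=json.load(open('m9.json'));N=np.nan
edges(m,[('tin',(.463,.14),.055,.008,(208,359,118,265)),('med',(.463,.14),.0245,.043,(246,324,167,N)),('large',(.463,.125),.0335,.128,(194,367.5,233,N))])
```

```text
tin [0.4637 0.1398] [-0.6  0.6 -0.4  0.7]
med [0.4637 0.1423] [-0.6  0.6  0. ]
large [0.4652 0.123 ] [-0.9  0.9  0.1]
```

move_arm --jaw '[1,1,1,1,1]' --pt "-0.0015 0.0193 0" --pt "0 0 -0.02" --pt "0 0 -0.013" --pt "0 0 0" --pt "0 0 0" --yaw '[0,0,0,0,0]'

```text
time: 15.97
ee_pos: [0.4613, 0.1439, 0.2326]
tcp_rot: [-179.9, 0.0, 102.7]
wrist_force: [-0.1, -1.0, 0.4]
opening: 0.0665
grasp_force: 28.7
```

move_arm --jaw '[1,1]' --pt "0 0 0" --pt "0 0 0" --yaw '[0,0]'

```text
time: 16.13
ee_pos: [0.4617, 0.1437, 0.2341]
tcp_rot: [179.9, -0.0, 102.7]
wrist_force: [0.4, 0.4, 0.5]
opening: 0.0664
grasp_force: 28.7
```

Good, on target. Lower to about .192, then check the force.

move_arm --jaw '[1,1,1,1,1,1]' --pt "0 0 -0.015" --pt "0 0 -0.015" --pt "0 0 -0.012" --pt "0 0 0" --pt "0 0 0" --pt "0 0 0" --yaw '[0,0,0,0,0,0]'

```text
time: 16.63
ee_pos: [0.4615, 0.1437, 0.1921]
tcp_rot: [179.9, -0.0, 102.7]
wrist_force: [-0.7, 0.2, 0.2]
opening: 0.0663
grasp_force: 28.7
```

move_arm --jaw '[1,1,0,0,0,0,0,0,0,0]' --pt "0 0 -0.0095" --pt "0 0 0" --pt "0 0 0" --pt "0 0 0" --pt "0 0 0" --pt "0 0 0.03" --pt "0 0 0.04" --pt "0 0 0.035" --pt "0.005 0.03 0" --pt "0.005 0.03 0" --yaw '[0,0,0,0,0,0,0,0,0.1,0.106]'

```text
time: 17.47
ee_pos: [0.4719, 0.2037, 0.29]
tcp_rot: [179.7, 0.0, 114.6]
wrist_force: [0.2, -0.8, -0.7]
opening: 0.0851
grasp_force: 0.0
```

move_arm --jaw '[0,0,0,0,0,0,0]' --pt "0.007 0.034 0" --pt "0.007 0.034 0" --pt "0.007 0.034 0" --pt "0.007 0.034 0" --pt "0.005 0.02 0" --pt "0 0 0" --pt "0 0 0" --yaw '[0,0,0,0,0,0,0]'

```text
time: 18.05
ee_pos: [0.5041, 0.3604, 0.2861]
tcp_rot: [-179.9, 0.0, 114.6]
wrist_force: [0.2, -0.5, -0.5]
opening: 0.0851
grasp_force: 0.0
```

Run:
```python
from g import *
o=bot.get_obs();print(o['ee_pos'],o['tcp_rot'],o['opening'])
w=camera('wrist');fit('square_small',['wrist'],(.502,.337))
s=camera('scene');t=camera('top');save('s10',s);save('t10',t)
m=camera_model('scene');u,v=proj(m,(.463,.141,.03)).astype(int)
a=cv2.resize(s[v-35:v+35,u-45:u+45],(450,350),interpolation=2)
m=camera_model('top');u,v=proj(m,(.463,.141,.03)).astype(int)
b=cv2.resize(t[v-35:v+35,u-35:u+35],(350,350),interpolation=2)
save('c10',np.hstack([a,b]))
```

```text
[0.50407047 0.36044936 0.28606035] [-1.79934401e+02  1.85403967e-02  1.14556426e+02] 0.08512358299144406
square_small wrist none
```

View pics/c10.png

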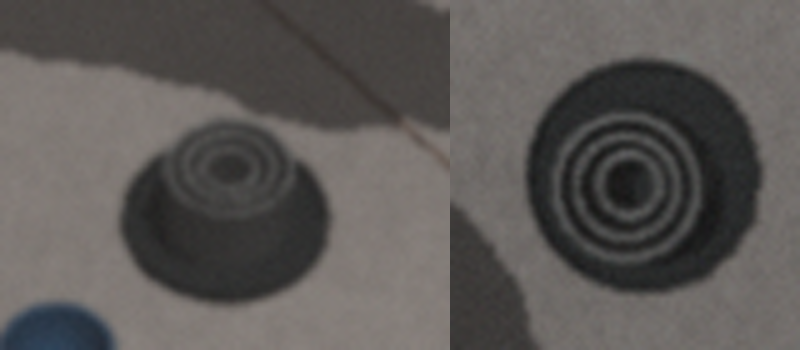

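All three rounds are level and nested, flat in the round tin. Now the small square.

move_arm --jaw '[0,0,0,0]' --pt "-0.002 -0.0235 0" --pt "0 0 -0.03" --pt "0 0 0" --pt "0 0 0" --yaw '[0,0,0,0]'

```text
time: 18.58
ee_pos: [0.5018, 0.3351, 0.256]
tcp_rot: [-179.9, 0.0, 114.4]
wrist_force: [-0.1, 0.4, 0.4]
opening: 0.0856
grasp_force: 0.0
```

Run:
```python
from g import *
o=bot.get_obs();print(o['ee_pos'],o['tcp_rot'],o['opening'])
w=camera('wrist');p=fit('square_small',['wrist'],(.502,.337))
if p is None:fit('square_small',['wrist'],(.502,.337)) if camera('wrist') is not None else 0
camera('top');camera('scene');
fit('square_large',['top','scene'],GS['square_large'])
fit('square_tin',['top','scene'],GS['square_tin'])
```

```text
[0.50181398 0.33505879 0.2559932 ] [-1.79858960e+02  1.86104219e-02  1.14398863e+02] 0.08564658185557247
square_small wrist none
square_small wrist none
square_large ['top', 'scene'] [ 0.4854 -0.32  ] yaw 35.1 iou [0.942 0.953]
square_tin ['top', 'scene'] [ 0.4562 -0.1543] yaw 63.5 iou [0.939 0.967]
```

move_arm --jaw '[0,0,0,0,0,1,1,1,1,1]' --pt "0 0.002 -0.02" --pt "0 0 -0.03" --pt "0 0 -0.02" --pt "0 0 -0.008" --pt "0 0 0" --pt "0 0 0" --pt "0 0 0" --pt "0 0 0" --pt "0 0 0" --pt "0 0 0" --yaw '[0,0,0,0,0,0,0,0,0,0]'

```text
time: 19.92
ee_pos: [0.5027, 0.3384, 0.1804]
tcp_rot: [179.8, -0.0, 114.5]
wrist_force: [-1.0, -0.9, 5.9]
opening: 0.0437
grasp_force: 25.4
```

move_arm --jaw '[1,1]' --pt "0 0 0" --pt "0 0 0" --yaw '[0,0]'

```text
time: 20.08
ee_pos: [0.5026, 0.3384, 0.1804]
tcp_rot: [179.9, -0.0, 114.5]
wrist_force: [-0.3, -0.3, 6.5]
opening: 0.0441
grasp_force: 25.4
```

move_arm --jaw '[1,1,1,1,1,1,1,1,1,1]' --pt "0 0 0.03" --pt "0 0 0.04" --pt "0 0 0.03" --pt "-0.0037 -0.039 0" --pt "-0.0037 -0.039 0" --pt "-0.0037 -0.039 0" --pt "-0.0037 -0.039 0" --pt "-0.0037 -0.039 0" --pt "-0.0037 -0.039 0" --pt "-0.0037 -0.039 0" --yaw '[0,0,0,0.0568,0.0568,0.0568,0.0568,0.0568,0.0568,0.0568]'

```text
time: 20.92
ee_pos: [0.4757, 0.0634, 0.2793]
tcp_rot: [179.9, 0.0, 137.4]
wrist_force: [1.9, -0.1, -0.7]
opening: 0.0442
grasp_force: 25.7
```

move_arm --jaw '[1,1,1,1,1,1,1,1]' --pt "-0.0037 -0.039 0" --pt "-0.0037 -0.039 0" --pt "-0.0037 -0.039 0" --pt "-0.0037 -0.039 0" --pt "-0.0037 -0.039 0" --pt "0 0 0" --pt "0 0 0" --pt "0 0 0" --yaw '[0.0568,0.0568,0.0568,0.0568,0.0568,0,0,0]'

```text
time: 21.58
ee_pos: [0.4577, -0.1299, 0.279]
tcp_rot: [180.0, 0.0, 153.4]
wrist_force: [0.0, -0.3, -0.5]
opening: 0.0443
grasp_force: 25.8
```

Run:
```python
from g import *
import json
m=camera_model('wrist');o=bot.get_obs();print(o['ee_pos'],o['tcp_rot'],o['opening'],o['wrist_force'])
w=camera('wrist');save('w11',w);fit('square_tin',['wrist'],GS['square_tin']);fit('square_small',['wrist'],o['ee_pos'][:2],o['ee_pos'][2]-.1804)
json.dump({k:np.array(v).tolist() for k,v in m.items()},open('m11.json','w'))
```

```text
[ 0.45774894 -0.129862    0.27898711] [1.79980559e+02 1.46454448e-02 1.53425595e+02] 0.044293526536619325 [ 0.0253687  -0.26990477 -0.50476281]
square_tin wrist none
square_small wrist none
```

View pics/w11.png

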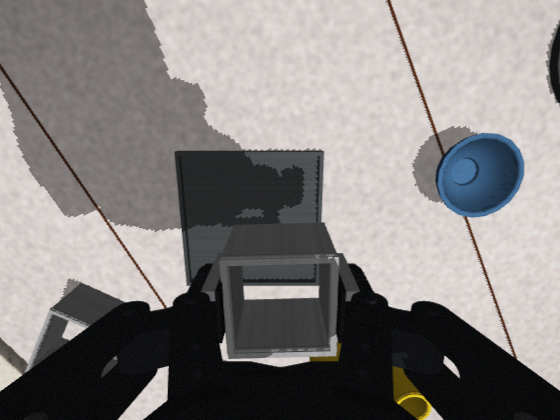

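Tin corners at (176,151), (324,150) and (187,284). Held square's rim corners at (220,257), (341,255), (230,358) and (337,354).

Run:
```python
from h import *;import json
from scipy.optimize import least_squares
m=json.load(open('m11.json'))
def c(p,h,z): return [(p[0]+h*2**.5*np.cos(p[2]+a),p[1]+h*2**.5*np.sin(p[2]+a),z) for a in np.radians([45,135,225,315])]
def fit(n,p0,h,z,uv):
    def f(p):
        P=np.array([proj(m,X) for X in c(p,h,z)]);return np.concatenate([P[np.argmin(((P-u)**2).sum(1))]-u for u in np.array(uv,float)])
    s=least_squares(f,p0,diff_step=1e-3,x_scale=[.01,.01,.1]);print(n,np.round(s.x[:2],4),np.degrees(s.x[2])%90,np.round(s.fun,1))
fit('tin',(.456,-.155,np.radians(63.6)),.055,.008,[(176,151),(324,150)])
fit('sq',(.458,-.13,np.radians(63.6)),.0225,.1386,[(220,257),(341,255)])
fit('sq4',(.458,-.13,np.radians(63.6)),.0225,.1386,[(220,257),(341,255),(230,358),(337,354)])
```

```text
tin [ 0.457  -0.1529] 63.78395131270177 [-0.9  0.1  0.9  0. ]
sq [ 0.4599 -0.1295] 64.42317380042445 [-0.5  0.   0.5  0. ]
sq4 [ 0.4598 -0.1292] 65.00948363649904 [-0.6  0.   0.5 -1.2 -1.6  0.1  1.7  1.5]
```

move_arm --jaw '[1,1,1,1,1,1,1]' --pt "-0.003 -0.0236 0" --pt "0 0 -0.03" --pt "0 0 -0.03" --pt "0 0 -0.02" --pt "0 0 0" --pt "0 0 0" --pt "0 0 0" --yaw '[0,0,0,0,0,0,0]'

```text
time: 22.32
ee_pos: [0.4554, -0.153, 0.2002]
tcp_rot: [180.0, 0.1, 153.6]
wrist_force: [0.8, 0.1, 0.4]
opening: 0.0438
grasp_force: 25.8
```

move_arm --jaw '[1,1,1,0.1,0.1,0.1,0.1,0,0,0]' --pt "0 0 -0.016" --pt "0 0 0" --pt "0 0 0" --pt "0 0 0" --pt "0 0 0" --pt "0 0 0" --pt "0 0 0.03" --pt "0 0 0.04" --pt "0 0 0.025" --pt "0 0 0" --yaw '[0,0,0,0,0,0,0,0,0,0]'

```text
time: 23.15
ee_pos: [0.4558, -0.1538, 0.2837]
tcp_rot: [179.9, 0.5, 153.5]
wrist_force: [0.8, 0.1, -0.6]
opening: 0.0853
grasp_force: 0.0
```

move_arm --jaw '[0,0,0,0,0,0,0]' --pt "0.005 -0.0278 0" --pt "0.005 -0.0278 0" --pt "0.005 -0.0278 0" --pt "0.005 -0.0278 0" --pt "0.005 -0.0278 0" --pt "0.005 -0.0278 0" --pt "0 0 0" --yaw '[-0.0823,-0.0823,-0.0823,-0.0823,-0.0823,-0.0823,0]'

```text
time: 23.73
ee_pos: [0.485, -0.324, 0.277]
tcp_rot: [-180.0, 0.0, 124.8]
wrist_force: [-0.3, -0.8, 1.2]
opening: 0.0855
grasp_force: 0.0
```

Run:
```python
from g import *
o=bot.get_obs();print(o['ee_pos'],o['tcp_rot'],o['opening'])
camera('wrist');fit('square_large',['wrist'],(.4853,-.32))
camera('top');camera('scene')
fit('square_small',['top','scene'],(.456,-.154),.003)
fit('square_tin',['top','scene'],GS['square_tin'])
```

```text
[ 0.4850077  -0.32400157  0.27696131] [-1.79962730e+02  4.23760670e-02  1.24781762e+02] 0.08552112615130711
square_large wrist none
square_small ['top', 'scene'] [ 0.4563 -0.1537] yaw 64.2 iou [0.937 0.895]
square_tin ['top', 'scene'] [ 0.4552 -0.1547] yaw 63.6 iou [0.958 0.952]
```

move_arm --jaw '[0,0,0,0,0,0,1,1,1,1]' --pt "0 0.0035 0" --pt "0 0 -0.04" --pt "0 0 -0.03" --pt "0 0 -0.02" --pt "0 0 -0.01" --pt "0 0 0" --pt "0 0 0" --pt "0 0 0" --pt "0 0 0" --pt "0 0 0" --yaw '[0.009,0,0,0,0,0,0,0,0,0]'

```text
time: 24.97
ee_pos: [0.4854, -0.3171, 0.1797]
tcp_rot: [179.9, 0.2, 125.7]
wrist_force: [-0.5, 1.0, 7.7]
opening: 0.0636
grasp_force: 28.8
```

move_arm --jaw '[1,1]' --pt "0 0 0" --pt "0 0 0" --yaw '[0,0]'

```text
time: 25.13
ee_pos: [0.4854, -0.3171, 0.1797]
tcp_rot: [179.9, 0.2, 125.7]
wrist_force: [-0.3, 0.8, 6.7]
opening: 0.0634
grasp_force: 28.8
```

move_arm --jaw '[1,1,1,1,1,1,1,1,1,1]' --pt "0 0 0.03" --pt "0 0 0.04" --pt "0 0 0.02" --pt "-0.0052 0.0274 0" --pt "-0.0052 0.0274 0" --pt "-0.0052 0.0274 0" --pt "-0.0052 0.0274 0" --pt "-0.0052 0.0274 0" --pt "-0.0052 0.0274 0" --pt "0 0 0" --yaw '[0,0,0,0.0812,0.0812,0.0812,0.0812,0.0812,0.0812,0]'

```text
time: 25.97
ee_pos: [0.4528, -0.1493, 0.2686]
tcp_rot: [179.9, 0.0, 154.1]
wrist_force: [0.1, 0.3, -0.0]
opening: 0.0637
grasp_force: 28.1
```

move_arm --jaw '[1,1,1,1,1]' --pt "0 0 0" --pt "0 0 0" --pt "0 0 -0.03" --pt "0 0 0" --pt "0 0 0" --yaw '[0,0,0,0,0]'

```text
time: 26.38
ee_pos: [0.4532, -0.153, 0.2368]
tcp_rot: [-180.0, -0.2, 153.6]
wrist_force: [-0.2, -0.6, -0.8]
opening: 0.0634
grasp_force: 28.1
```

Run:
```python
from g import *
o=bot.get_obs();print(o['ee_pos'],o['tcp_rot'],o['opening'])
z=o['ee_pos'][2]-.1797
camera('wrist');fit('square_large',['wrist'],o['ee_pos'][:2],z);fit('square_small',['wrist'],(.456,-.154),.003)
camera('top');camera('scene')
for c in(['top'],['scene']):fit('square_large',c,o['ee_pos'][:2],z)
```

```text
[ 0.45316954 -0.15297727  0.23679111] [-1.79971179e+02 -1.66866673e-01  1.53562020e+02] 0.06335226843380085
square_large wrist none
square_small wrist none
square_large top none
square_large ['scene'] [ 0.4567 -0.1545] yaw 63.8 iou [0.859]
```

move_arm --jaw '[1,1,1,1,1,1,1]' --pt "0.0005 0 -0.01" --pt "0 0 -0.012" --pt "0 0 -0.012" --pt "0 0 -0.01" --pt "0 0 0" --pt "0 0 0" --pt "0 0 0" --yaw '[0,0,0,0,0,0,0]'

```text
time: 27.32
ee_pos: [0.4542, -0.1524, 0.1937]
tcp_rot: [-180.0, -0.0, 153.7]
wrist_force: [-0.0, 0.1, 0.2]
opening: 0.0635
grasp_force: 28.1
```

No contact and it is well below the small one's top, so I lower the rest, release and retreat.

move_arm --jaw '[1,1,1,0,0,0,0,0,0,0]' --pt "0 0 -0.0105" --pt "0 0 0" --pt "0 0 0" --pt "0 0 0" --pt "0 0 0" --pt "0 0 0" --pt "0 0 0.03" --pt "0 0 0.04" --pt "0 0 0.04" --pt "0 0 0.04" --yaw '[0,0,0,0,0,0,0,0,0,0]'

```text
time: 28.15
ee_pos: [0.4537, -0.1522, 0.3349]
tcp_rot: [-180.0, -0.0, 153.7]
wrist_force: [0.5, 0.0, -0.8]
opening: 0.0854
grasp_force: 0.0
```

move_arm --jaw '[0,0,0,0,0,0,0,0]' --pt "-0.01 -0.035 0" --pt "-0.01 -0.035 0" --pt "-0.01 -0.035 0" --pt "-0.01 -0.035 0" --pt "-0.01 -0.035 0" --pt "-0.01 -0.035 0" --pt "0 0 0" --pt "0 0 0" --yaw '[0,0,0,0,0,0,0,0]'

```text
time: 28.82
ee_pos: [0.3933, -0.3639, 0.3327]
tcp_rot: [180.0, -0.0, 153.5]
wrist_force: [0.7, 0.7, -0.0]
opening: 0.0852
grasp_force: 0.0
```

Run:
```python
from g import *
o=bot.get_obs();print(o['ee_pos'],o['opening'],o['time'])
t=camera('top');s=camera('scene')
fit('square_large',['top','scene'],(.456,-.154),.003);fit('square_tin',['top'],GS['square_tin'])
fit('round_large',['top','scene'],(.4635,.141),.003);fit('round_tin',['top'],GS['round_tin'])
m=camera_model('scene');u,v=proj(m,(.46,-.15,.03)).astype(int)
a=cv2.resize(s[v-35:v+35,u-40:u+40],(400,350),interpolation=2)
m=camera_model('top');b=cv2.resize(t[150:350,180:480],(800,533)[:2],interpolation=2)[:, :]
u,v=proj(m,(.46,-.15,.03)).astype(int);c=cv2.resize(t[v-35:v+35,u-40:u+40],(400,350),interpolation=2)
save('fin',np.vstack([np.hstack([a,c]),cv2.resize(t[150:310,140:460],(800,400))[:250]]))
```

```text
[ 0.39334574 -0.36386406  0.33274114] 0.08520227388565572 28.8167
square_large ['top', 'scene'] [ 0.455 -0.153] yaw 62.2 iou [0.936 0.956]
square_tin ['top'] [ 0.456  -0.1542] yaw 63.8 iou [0.918]
round_large top none
round_large ['top', 'scene'] [0.463  0.1403] yaw 13.8 iou [0.95]
round_tin ['top'] [0.4612 0.1398] yaw 9.3 iou [0.961]
```

View pics/fin.png

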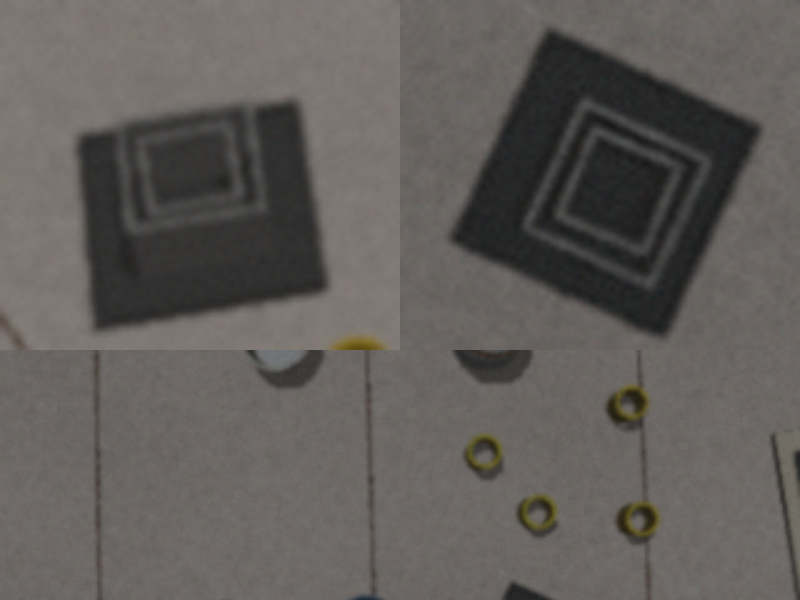

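Both squares are nested, level and centred in the square tin. The yellow look-alikes stand where they were, so I hand the job in.

```bash
python3 -c "
from workcell import bot
print(bot.job_done())"
```

```text
the job is handed in; nothing more can be done
None
```

I handed the job in at about 29 s of robot time: all five cutters are nested flat in their two tins, in the order you asked, each set within about 2 mm of its tin's centre by the camera fits. I never reached for the ramekin, jar, bowl or yellow look-alikes.

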